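Step the strain viewer's filter turret to the third filter

ROBOT

A 6-joint arm with a two-finger parallel gripper is mounted at the origin on the work surface. World frame = base frame: x ahead of the robot, y to its left, z up, the work surface at z = 0. Lengths are in mm, angles in degrees, forces in N, time in s.
With the tool pointing down it reaches from about 300 to 850 mm from the base axis. Payload 4.2 kg.
Tool frame: the origin (TCP) lies midway between the tips of the shut fingers; the grasp point (between the pads) lies 19 mm behind it (env.grip_point_offset is the distance from the TCP to the grasp point, in mm); z points along the fingers, x is the direction in which the jaws open and shut, and the axes are right-handed (so a half turn about z gives the same grasp; the last joint's range is limited). The gripper opens to 91 mm and grips with 3 to 60 N. Pads are 32 mm wide; open, the fingers measure 118 mm over their backs; the gripper's body (76 mm by 178 mm) begins 60 mm behind the grasp point.
Start: joints at [70.302, 18.312, 89.639, -0, 72.044, -1.146], TCP at [182.952, 545.137, 190.776] pointing down, gripper open.
Joint ranges: [-177.97, 177.97], [-48.28, 115.42], [12.27, 149.76], [-77.06, 257.06], [2.81, 150.46], [-146.56, 146.56]. Speed limits (degrees/s): [147.25, 147.25, 180, 180, 180, 180].

INTERFACE

Orientations are given as [roll, pitch, yaw] about the fixed x, y, z axes, in that order (R = Rz(yaw) Ry(pitch) Rx(roll)).
In Python, from workcell import env gives the robot as it stands.
- The arm moves only by the shell command python3 -m pendant 'ROWS' [FORCE]. ROWS is JSON, a list of rows, each an object with "xyz": the shift along the tool's x, y, z in m, a list of three; "roll": the turn about the tool's z in degrees; "jaw": the closure, from 0 (fully open) to 1 (shut). A call has exactly 8 rows; each row is the pose to reach, as a shift and turn from the pose commanded when the call began, along the tool's axes at that moment; what a row does not reach only later rows make up. A row lasts 1/8 s, in which the tool goes at most 62.5 mm and 10.7 degrees, less where a joint would pass 70% of its speed; a pose out of reach is approached as far as the arm can. A call with a gripper value outside its range is refused whole. The fingers move at their own pace and stop on an object; FORCE is the grip in N (left out, the last holds). Time passes only in rows, so rows that repeat a pose let the fingers close, or fill a call up. It gives the time, the measured TCP pose, the force and the opening at its end, in the units of the state.
- env.state(): the state, without advancing time (a new reading comes with each control period).
- env.grab_frame(name): name is "scene" or "top" or "wrist"; returns (picture, depth): 400x640x3 uint8, blue, green, red; 400x640 float32, mm along the optical axis (not along the pixel's ray), 0 where there is no reading.
- env.camera_params(name): a dict with "camera_matrix" (3x3 intrinsics, pixels), "cam_to_world" (4x4, takes a point from camera to world coordinates); the wrist camera has in their place "hand_eye" (4x4, takes a point from camera to tool coordinates, whose origin is the TCP and whose axes are the tool frame's). Camera axes: x right, y up, looking along -z (the intrinsics and any distortion apply to the point x, -y, -z); pixel columns grow to the right and rows downward; lengths in mm; the calibration is good to about 2 mm. A picture is of the moment at which its call begins: read the wrist's pose just before it. camera_params takes no time and is no camera call.
- env.job_done(): hands the job in, once; it reports no verdict.
The state is a dict: "time_s": time; "qpos": joint angles; "qvel": joint speeds; "effort": joint torques, N m; "ee_pos": TCP position; "ee_rot": TCP orientation; "force": force on the tool from outside, world axes, zero at the start; "torque": the same for the moment, N m; "gripper_width": finger opening in mm.
Only numpy, scipy, OpenCV 4.12 (cv2) and the standard library are available. Lean on these libraries where they do the work, as an engineer would, in place of code of your own. Each camera call takes 0.05 s, during which the arm holds its last target. There are 200 camera calls.

TASK

The specimen on the lit window of the strain viewer is to be looked at through the third filter: with the fingertips, push the turret's finger tab round until the filter marked with three dots is clicked in over the lit window, then take the hand away. Only push the tab: do not take it between the fingers, do not touch the disc or its glass filters, and leave the specimen and the other things on the bench where they are.

Things in the scene. Friction and masses are not known exactly. Their poses are not given: they have to be found in the camera images.
- turret (a joint): turret angle, rad, growing counter-clockwise from above. Sprung click stations: 0 = one-dot filter over the window, 1.047 two-dot, 2.094 three-dot, 3.142 four-dot; stops 0.06 beyond the ends. Starts at rest at 0 or 1.047. 2.5 to 4 N at the tab takes it out of a station; past half-way it snaps on to the next; let go, it springs to the nearest
- pivot (a point): point on the turret's upright axis at mid-thickness of its disc, 226 mm above the bench, fixed to the viewer. Frame of the viewer: x points from the axis towards the lit window, z up. Nothing here stands higher than 20 mm above this point. Below the disc a column (22 mm thick, with a collar of 36 mm) stands 45 mm from the axis on the side away from the window
- window (a point): middle of the strain viewer's round lit window (120 mm across), 72 mm above the bench, in the top of its cream lamp box, 270 x 220 x 70 mm, which stands fast on the bench. An arm and a ring under the disc and a small index bracket at the disc's rim on the window side are fixed too, out of the tab's way; outside the disc all below the tab is free down to the lamp box
- tab (a point): middle of the finger tab, an upright steel blade 5 mm thick, 20 mm high, sticking out radially 76 to 128 mm from the axis; this point is 104 mm from it, 2 mm above pivot height. Frame turns with the turret: y outward along the blade, x square to its sides. From above it points 90 degrees + turret angle counter-clockwise from the viewer's x. To raise the angle push on its +x side towards -x
- disc: the turret's aluminium disc, 144 mm across, 8 mm thick, origin at its centre on the axis. In it four 34 mm glass filters 60 degrees apart, each marked at the rim by one to four black dots. A flat steel lever on top runs from the hub cap out to the tab, with which the disc turns. Not to be touched
- bar: the specimen: clear plastic tensile bar 116 x 20 x 4 mm lying on the lit window, below the disc; origin on its underside; stays where it is
- weight: steel knob weight of 0.5 kg, 48 mm in diameter, 80 mm high, on the bench to the left of the viewer as seen from the robot; origin under its foot; stays where it is
- flask: white plastic bottle, 60 mm in diameter, 150 mm high, on the bench to the left of the viewer beside the weight; origin under its foot; stays where it is
- tray: grey plastic tray 160 x 110 x 28 mm with three aluminium tensile bars, on the bench to the right of the viewer as seen from the robot; origin under its middle; stays where it is

How it is judged:
By the outcome, as a careful person would: the job done as asked, in the order asked, and still so for the second after the job is handed in, with the robot touching nothing.
It also fails if it takes over 38 s, if anything falls off the work surface, if the arm or the gripper's body presses on something with over 40 N, if the wrist force passes 120 N, or if a joint passes its speed limit or range.

## Working session

There is one attempt and no reset: what is moved stays moved. The work goes in short steps, Python scripts to look and compute and a shell command to move; the robot and the scene stay as the last step left them, time stands still between calls to the robot, and variables do not carry over. Pictures are saved under pics/ and viewed, about 8 in all and at most 12, crops included, and the job is handed in when it is done.

```bash
mkdir -p pics; cat > h.py <<'E'
import numpy as np, cv2
from workcell import env
def rays(name,uv):
    p=env.camera_params(name);K=np.array(p['camera_matrix']);T=np.array(p['cam_to_world'])
    d=p.get('distortion',p.get('dist_coeffs'))
    n=cv2.undistortPoints(np.array(uv,float).reshape(-1,1,2),K,None if d is None else np.array(d,float)).reshape(-1,2)
    D=np.c_[n[:,0],-n[:,1],-np.ones(len(n))]@T[:3,:3].T
    return T[:3,3],D
def onplane(name,uv,z):
    o,D=rays(name,uv);return o+D*((z-o[2])/D[:,2])[:,None]
E
python3 - <<'E'
from h import *
for n in('scene','top'):
    im,d=env.grab_frame(n);cv2.imwrite(f'pics/{n}0.png',im);np.save(f'pics/{n}0.npy',d)
    p=env.camera_params(n);print(n,p.keys(),np.round(p['camera_matrix'],1).tolist(),np.round(p['cam_to_world'],3).tolist())
print(env.state())
E
```

```text
scene dict_keys(['camera_matrix', 'cam_to_world']) [[370.3, 0.0, 317.8], [0.0, 370.3, 204.7], [0.0, 0.0, 1.0]] [[0.129, -0.503, 0.855, 1261.069], [0.991, 0.082, -0.102, -37.45], [-0.019, 0.861, 0.509, 559.232], [0.0, 0.0, 0.0, 1.0]]
top dict_keys(['camera_matrix', 'cam_to_world']) [[434.1, 0.0, 321.5], [0.0, 434.1, 204.4], [0.0, 0.0, 1.0]] [[0.016, 0.997, -0.071, 497.259], [-1.0, 0.017, 0.018, 74.832], [0.019, 0.071, 0.997, 1125.859], [0.0, 0.0, 0.0, 1.0]]
{'time_s': 0.1, 'qpos': array([ 7.03045594e+01,  1.83494154e+01,  8.96993322e+01,  1.78944583e-04,
        7.20434867e+01, -1.14560212e+00]), 'qvel': array([ 0.02836351, -0.16981667, -0.14151988, -0.00227232,  0.05184258,
        0.04018972]), 'effort': array([ 6.09139370e-04, -4.13334846e+01, -2.32510793e+01,  7.28020398e-02,
        4.22576303e-02, -5.07246511e-05]), 'ee_pos': array([182.756507  , 544.67287414, 189.99053807]), 'ee_rot': array([-1.79997986e+02,  9.22125436e-02,  7.14501078e+01]), 'force': array([-0.26320514,  0.23087003,  0.25878904]), 'torque': array([ 0.05789957, -0.02182964,  0.02773851]), 'gripper_width': 91.11583065899019}
```

View pics/top0.png

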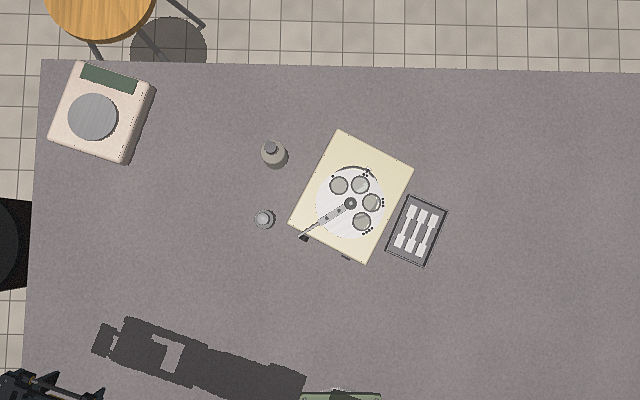

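View pics/scene0.png

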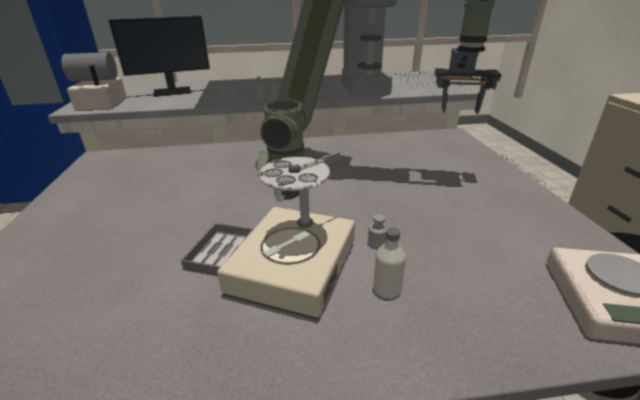

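The top view shows the hub at about (350,203) and the lever running to the tab near (300,236). The weight is at (264,219), the flask at (273,154) and the tray at (416,230). The scene view shows the lit window with the bar at about (290,245). Next I'll zoom in and measure.

```bash
python3 - <<'E'
from h import *
im=cv2.imread('pics/top0.png')
cv2.imwrite('pics/crop0.png',cv2.resize(im[125:270,280:420],None,fx=4,fy=4,interpolation=cv2.INTER_CUBIC))
hsv=cv2.cvtColor(im,cv2.COLOR_BGR2HSV)
# cream box contour
m=cv2.inRange(hsv,(20,30,120),(35,120,255));m[:, :280]=0;m[:,420:]=0
m=cv2.morphologyEx(m,cv2.MORPH_CLOSE,np.ones((5,5)))
c=max(cv2.findContours(m,0,2)[0],key=cv2.contourArea)
b=cv2.boxPoints(cv2.minAreaRect(cv2.convexHull(c)));P=onplane('top',b,70)
print('box',b.round(1).tolist(),P.round(1).tolist(),[np.linalg.norm(P[i]-P[i-1]).round(1) for i in range(4)])
# depth at disc height -> points
d=np.load('pics/top0.npy');p=env.camera_params('top');K=np.array(p['camera_matrix']);T=np.array(p['cam_to_world'])
v,u=np.mgrid[:400,:640];X=np.stack([(u-K[0,2])/K[0,0]*d,-(v-K[1,2])/K[1,1]*d,-d],-1)@T[:3,:3].T+T[:3,3]
s=(X[...,2]>205)&(X[...,2]<260)&(d>0)&(u>280)&(u<420)&(v>120)&(v<280)
mm=s.astype(np.uint8)*255
op=cv2.morphologyEx(mm,cv2.MORPH_OPEN,np.ones((15,15)))
c=max(cv2.findContours(op,0,2)[0],key=cv2.contourArea);(cc,r)=cv2.minEnclosingCircle(c);e=cv2.fitEllipse(c)
piv=onplane('top',[e[0]],230)[0];print('disc',cc,r,e,piv.round(1))
Q=X[s];rr=np.linalg.norm(Q[:,:2]-piv[:2],axis=1);o=rr>78
print('tab pts',o.sum(),Q[o].round(0).tolist()[:60])
dv=Q[o][:,:2].mean(0)-piv[:2];print('tab dir',np.degrees(np.arctan2(dv[1],dv[0])),np.median(Q[:,2]))
print('hub z at',onplane('top',[(350.5,203)],240).round(1))
E
```

```text
box [[285.6000061035156, 223.60000610351562], [336.29998779296875, 126.9000015258789], [415.79998779296875, 168.60000610351562], [365.20001220703125, 265.20001220703125]] [[524.3, 141.8, 70.0], [765.1, 21.9, 70.0], [664.9, -175.5, 70.0], [426.7, -52.5, 70.0]] [np.float64(217.4), np.float64(268.9), np.float64(221.4), np.float64(268.1)]
disc (349.7321472167969, 203.5) 34.724525451660156 ((350.6882629394531, 205.07412719726562), (59.099613189697266, 70.99430084228516), 89.62311553955078) [560.7  -2.1 230. ]
tab pts 93 [[640.0, -32.0, 237.0], [640.0, -34.0, 237.0], [641.0, -37.0, 232.0], [640.0, -32.0, 224.0], [638.0, -33.0, 232.0], [638.0, -35.0, 236.0], [638.0, -36.0, 238.0], [638.0, -39.0, 236.0], [638.0, -33.0, 219.0], [637.0, -34.0, 226.0], [636.0, -35.0, 234.0], [635.0, -36.0, 238.0], [636.0, -39.0, 236.0], [636.0, -41.0, 233.0], [636.0, -43.0, 234.0], [637.0, -31.0, 211.0], [637.0, -33.0, 212.0], [637.0, -35.0, 217.0], [634.0, -35.0, 234.0], [634.0, -37.0, 235.0], [635.0, -40.0, 229.0], [634.0, -41.0, 233.0], [636.0, -30.0, 206.0], [635.0, -31.0, 210.0], [635.0, -34.0, 210.0], [632.0, -35.0, 233.0], [635.0, -39.0, 216.0], [634.0, -41.0, 219.0], [633.0, -33.0, 211.0], [633.0, -40.0, 210.0], [631.0, -38.0, 210.0], [631.0, -40.0, 210.0], [522.0, 69.0, 238.0], [522.0, 67.0, 239.0], [520.0, 71.0, 237.0], [520.0, 69.0, 238.0], [520.0, 67.0, 241.0], [520.0, 65.0, 237.0], [518.0, 75.0, 235.0], [518.0, 73.0, 242.0], [518.0, 71.0, 238.0], [518.0, 69.0, 239.0], [518.0, 67.0, 240.0], [516.0, 77.0, 239.0], [516.0, 75.0, 237.0], [516.0, 73.0, 241.0], [516.0, 71.0, 239.0], [514.0, 81.0, 238.0], [514.0, 79.0, 238.0], [514.0, 77.0, 238.0], [514.0, 75.0, 237.0], [514.0, 73.0, 239.0], [512.0, 85.0, 239.0], [512.0, 83.0, 239.0], [512.0, 81.0, 242.0], [512.0, 79.0, 242.0], [512.0, 77.0, 236.0], [510.0, 87.0, 238.0], [510.0, 85.0, 239.0], [510.0, 83.0, 238.0]]
tab dir 100.36087636462464 230.99122485938761
hub z at [[564.2  -0.8 240. ]]
```

View pics/crop0.png

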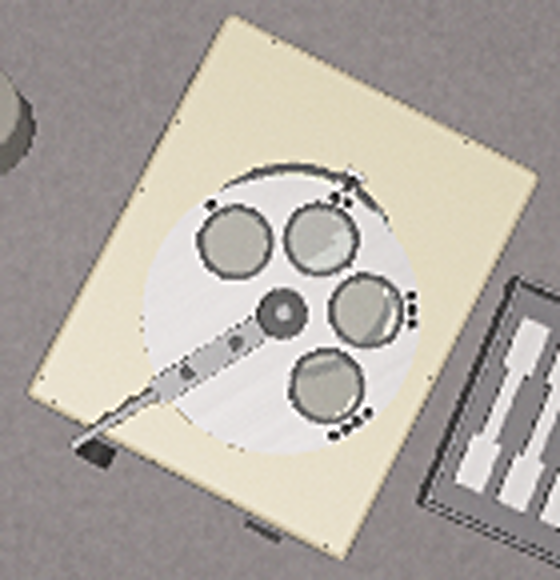

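The index bracket sits at the two-dot filter (crop (352,180)), so the turret is at 1.047 and the tab (crop (75,440)) has to turn 60° counter-clockwise, towards the robot. I'll raise the arm and travel over with the jaws shut.

```bash
python3 -m pendant '[{"xyz":[0,0,-0.06],"roll":0,"jaw":0.5},{"xyz":[0,0,-0.11],"roll":0,"jaw":1},{"xyz":[-0.03,0.05,-0.11],"roll":0,"jaw":1},{"xyz":[-0.06,0.10,-0.11],"roll":0,"jaw":1},{"xyz":[-0.09,0.15,-0.11],"roll":0,"jaw":1},{"xyz":[-0.12,0.20,-0.11],"roll":0,"jaw":1},{"xyz":[-0.15,0.25,-0.11],"roll":0,"jaw":1},{"xyz":[-0.18,0.30,-0.11],"roll":0,"jaw":1}]' 10
python3 - <<'E'
from h import *
im=cv2.imread('pics/top0.png');g=cv2.cvtColor(im,cv2.COLOR_BGR2GRAY)
c=lambda x,y:(280+(x+.5)/4-.5,125+(y+.5)/4-.5)
print('hub',onplane('top',[c(282,312)],240).round(1))
print('tip',onplane('top',[c(75,441)],238).round(1),'lever',onplane('top',[c(186,373),c(236,342)],233).round(1))
F=onplane('top',[c(235,241),c(321,239),c(366,310),c(327,386)],230)[:,:2]
A=np.c_[2*F,np.ones(4)];s=np.linalg.lstsq(A,(F**2).sum(1),rcond=None)[0];print('filters centre',s[:2].round(1),'r',np.sqrt(s[2]+s[:2]@s[:2]).round(1))
hsv=cv2.cvtColor(im,cv2.COLOR_BGR2HSV);w=cv2.inRange(hsv,(0,0,215),(180,22,255));w[:, :280]=0;w[:,385:]=0
k=cv2.convexHull(cv2.findNonZero(cv2.morphologyEx(w,cv2.MORPH_OPEN,np.ones((7,7)))));e=cv2.fitEllipse(k);print('disc',e,onplane('top',[e[0]],230).round(1))
E
```

```text
time_s: 1.1
ee_pos: [410.9, 277.4, 300.5]
ee_rot: [-180.0, 0.0, 71.5]
force: [0.5, 0.3, 1.1]
gripper_width: 14.0
hub [[565.  -0. 240.]]
tip [[497.4 104.7 238. ]] lever [[533.2  48.5 233. ]
 [549.6  23.  233. ]]
filters centre [564.9  -0. ] r 44.5
disc ((349.5949401855469, 203.30618286132812), (68.79408264160156, 69.56627655029297), 12.304177284240723) [[5.643e+02 2.000e-01 2.300e+02]]
```

```bash
python3 -m pendant '[{"xyz":[-0.028,0.043,0],"roll":8,"jaw":1},{"xyz":[-0.057,0.086,0],"roll":16,"jaw":1},{"xyz":[-0.085,0.129,0],"roll":24,"jaw":1},{"xyz":[-0.114,0.172,0],"roll":32,"jaw":1},{"xyz":[-0.114,0.172,0],"roll":38.4,"jaw":1},{"xyz":[-0.114,0.172,0.03],"roll":38.4,"jaw":1},{"xyz":[-0.114,0.172,0.06],"roll":38.4,"jaw":1},{"xyz":[-0.114,0.172,0.088],"roll":38.4,"jaw":1}]'
python3 - <<'E'
from h import *
im,d=env.grab_frame('wrist');cv2.imwrite('pics/w1.png',im)
im,d=env.grab_frame('top');cv2.imwrite('pics/t1.png',cv2.resize(im[125:270,260:420],None,fx=4,fy=4))
s=env.state();print(s['ee_pos'],s['ee_rot'],s['force'],s['gripper_width'])
E
```

```text
time_s: 2.1
ee_pos: [536.4, 116.1, 211.3]
ee_rot: [-180.0, 0.1, 33.0]
force: [0.7, -0.1, 0.7]
gripper_width: 0.1
[534.50434245 115.75560673 209.29245691] [-179.83042437    0.4121313    33.05147947] [0.05193221 0.48093442 0.05100635] 0.585109279301142
```

View pics/w1.png

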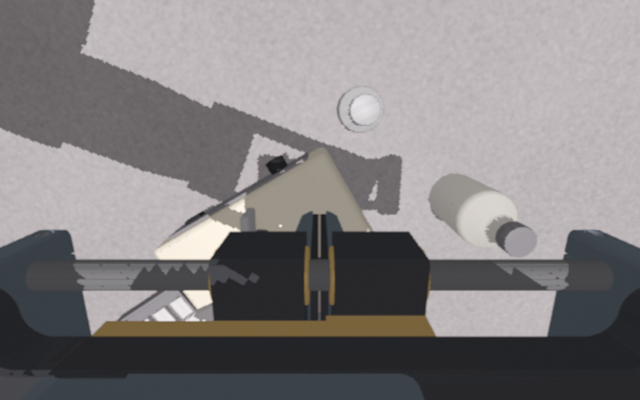

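The wrist view shows the shut fingers at (320,220), with the tab edge beside them at about (248,215). The weight and flask are well clear. Now the first half of the push along the arc.

```bash
python3 -m pendant '[{"xyz":[-0.012,0,0],"roll":0,"jaw":1},{"xyz":[-0.022,0,0],"roll":0,"jaw":1},{"xyz":[-0.034,-0.0006,0],"roll":-5,"jaw":1},{"xyz":[-0.0437,-0.0007,0],"roll":-10,"jaw":1},{"xyz":[-0.0535,0,0],"roll":-15,"jaw":1},{"xyz":[-0.0633,0.0017,0],"roll":-20,"jaw":1},{"xyz":[-0.0728,0.0041,0],"roll":-25,"jaw":1},{"xyz":[-0.0728,0.0041,0],"roll":-25,"jaw":1}]'
python3 - <<'E'
from h import *
im,d=env.grab_frame('top');cv2.imwrite('pics/t2.png',cv2.resize(im[125:270,260:420],None,fx=4,fy=4))
E
```

```text
time_s: 3.2
ee_pos: [477.8, 72.7, 214.0]
ee_rot: [179.9, -0.1, 57.9]
force: [0.3, -0.5, -0.8]
gripper_width: 0.5
```

View pics/t2.png

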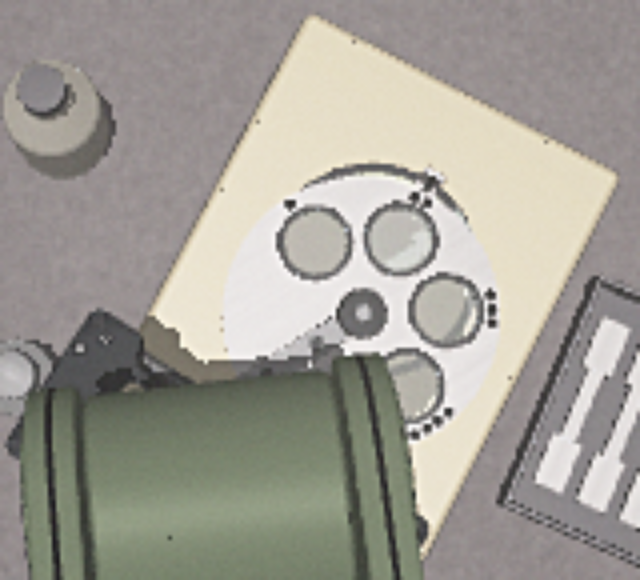

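The disc has not turned: all the dots are where they were, though the fingers should have crossed the tab's line. I'll look from the side.

```bash
python3 - <<'E'
from h import *
im,d=env.grab_frame('scene');im2,d2=env.grab_frame('wrist')
a=cv2.resize(im[100:260,230:430],(800,640))[0:600]
cv2.imwrite('pics/s3.png',cv2.resize(im[90:240,230:430],(800,600),interpolation=cv2.INTER_CUBIC));cv2.imwrite('pics/w3.png',im2)
s=env.state();print(s['ee_pos'],s['ee_rot'],s['force'])
E
```

```text
[478.36456212  73.18198241 213.3136737 ] [ 1.79947237e+02 -5.97125363e-02  5.79797835e+01] [ 0.34397567  0.31515083 -0.90492652]
```

View pics/s3.png

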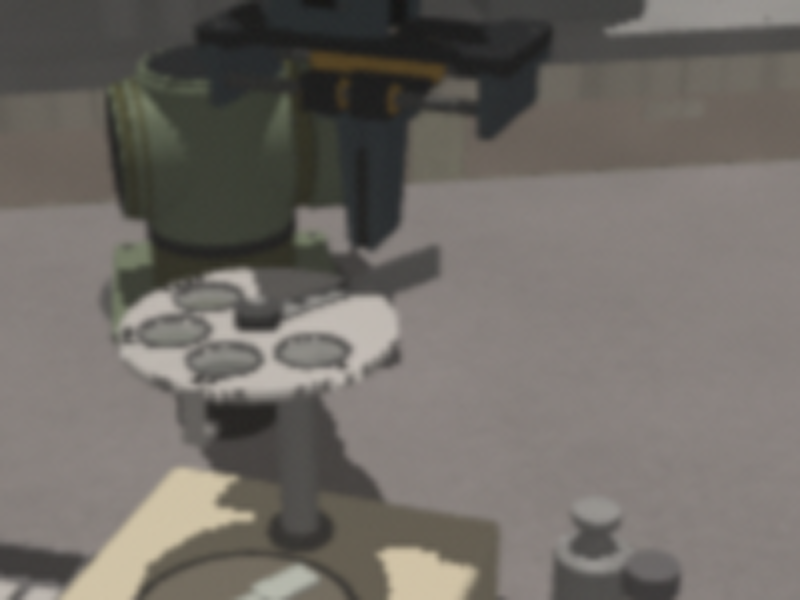

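```bash
python3 - <<'E'
from h import *
def proj(n,P):
    p=env.camera_params(n);K=np.array(p['camera_matrix']);T=np.array(p['cam_to_world'])
    c=(np.atleast_2d(P)-T[:3,3])@T[:3,:3];q=np.c_[c[:,0],-c[:,1],-c[:,2]]@K.T;return q[:,:2]/q[:,2:],-c[:,2]
np.set_printoptions(suppress=True,precision=1)
a=np.radians(123);u=np.array([np.cos(a),np.sin(a)]);P=np.array([564.7,0])
pts=[[478.4,73.2,213.3]]+[[*(P+r*u),z] for r,z in((76,238),(128,238),(128,218),(76,218),(0,245))]
uv,dd=proj('scene',pts);print(((uv-[230,90])*4),dd)
im,d=env.grab_frame('scene')
for x,y in((370,238),(370,220),(372,180),(405,270),(430,262),(300,285),(255,310),(345,240)):
    print((x,y),d[90+y//4,230+x//4])
# 3d points near tip
K=np.array(env.camera_params('scene')['camera_matrix']);T=np.array(env.camera_params('scene')['cam_to_world'])
for x,y in((370,240),(372,180),(405,270),(430,262),(255,305)):
    v,uu=90+y//4,230+x//4;z=d[v,uu];print((x,y),np.array([(uu-K[0,2])/K[0,0]*z,-(v-K[1,2])/K[1,1]*z,-z])@T[:3,:3].T+T[:3,3])
E
```

```text
[[377.6 277.7]
 [371.8 269.8]
 [441.5 244.7]
 [441.  277.5]
 [372.2 303.5]
 [259.9 297.5]] [856.3 804.4 833.  843.2 814.6 759. ]
(370, 238) 825.24744
(370, 220) 823.37024
(372, 180) 809.9135
(405, 270) 820.6006
(430, 262) 832.79877
(300, 285) 807.9074
(255, 310) 758.57965
(345, 240) 1456.8828
(370, 240) [494.1  65.8 243.4]
(372, 180) [493.6  68.6 278.1]
(405, 270) [510.2  83.5 232.1]
(430, 262) [498.6  99.1 230.8]
(255, 305) [567.3  -4.3 242.9]
```

View pics/w3.png

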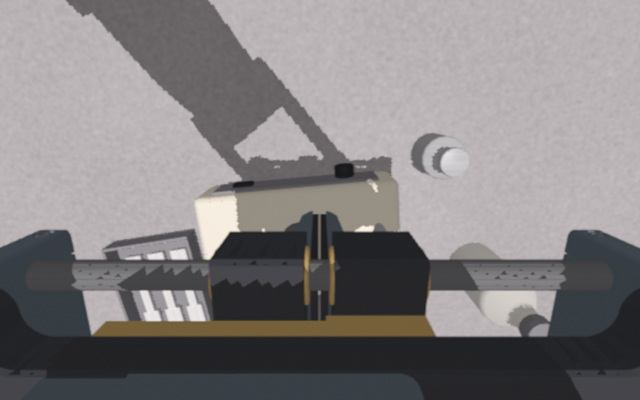

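The visible fingertip appears to end near z≈240, not at the reported 213, so it may have passed over the tab. I'll measure the tip height directly from depth, now and in the first picture.

```bash
python3 - <<'E'
from h import *
np.set_printoptions(suppress=True,precision=1)
p=env.camera_params('scene');K=np.array(p['camera_matrix']);T=np.array(p['cam_to_world'])
v,u=np.mgrid[:400,:640]
def cloud(d): return np.stack([(u-K[0,2])/K[0,0]*d,-(v-K[1,2])/K[1,1]*d,-d],-1)@T[:3,:3].T+T[:3,3]
d=np.load('pics/scene0.npy');X=cloud(d)
s=(abs(X[...,0]-183)<70)&(abs(X[...,1]-545)<90)&(X[...,2]>100)&(X[...,2]<300)&(d>0)
for sd in(0,1):
    m=s&((u<462) if sd==0 else (u>=462));Q=X[m];o=np.argsort(Q[:,2])[:8];print('start',m.sum(),Q[o])
im,d=env.grab_frame('scene');X=cloud(d)
m=(u>=313)&(u<=335)&(v>=120)&(v<=170)
for r in range(140,168,1): print(r,[int(X[r,c,2]) if d[r,c] else 0 for c in range(314,342,2)],[int(d[r,c]) for c in range(314,342,4)])
E
```

```text
start 143 [[181.6 492.1 216.9]
 [180.6 486.1 216.9]
 [183.6 487.9 217.7]
 [180.2 489.  219.8]
 [181.3 485.2 220.3]
 [183.  491.  220.4]
 [162.4 490.  221. ]
 [180.2 491.8 222.7]]
start 191 [[200.4 584.6 213.9]
 [212.2 584.9 214.2]
 [212.3 581.5 214.5]
 [183.9 589.6 215.1]
 [200.3 584.  217. ]
 [212.4 587.4 217.3]
 [212.2 580.9 217.6]
 [182.3 589.9 217.8]]
140 [92, 265, 265, 264, 267, 267, 265, 260, 255, 0, 0, 2, 0, 2] [1302, 819, 813, 819, 845, 1554, 1552]
141 [81, 262, 264, 262, 264, 264, 262, 258, 253, 1, 2, 4, 2, 2] [1323, 817, 815, 822, 844, 1540, 1539]
142 [3, 260, 260, 260, 263, 264, 260, 255, 3, 2, 3, 1, 1, 2] [1532, 822, 814, 822, 1526, 1527, 1531]
143 [0, 258, 258, 257, 259, 260, 257, 253, 1, 2, 2, 1, 5, 2] [1528, 823, 819, 825, 1522, 1519, 1511]
144 [2, 254, 255, 255, 257, 257, 255, 250, 0, 3, 0, 0, 1, 2] [1514, 824, 819, 825, 1516, 1514, 1512]
145 [1, 253, 253, 253, 254, 255, 251, 248, 1, 1, 3, 0, 1, 4] [1506, 825, 821, 829, 1503, 1497, 1502]
146 [0, 250, 251, 250, 252, 253, 249, 244, 1, 1, 2, 1, 1, 0] [1500, 827, 822, 831, 1494, 1490, 1493]
147 [0, 2, 248, 248, 250, 251, 
[... 1378 characters left out ...]
35, 235, 234, 233, 231, 228, 226, 225, 222, 221, 2, 1, 2, 1] [795, 798, 803, 817, 824, 1365, 1363]
162 [234, 233, 233, 231, 230, 226, 222, 223, 219, 2, 0, 2, 1, 3] [792, 794, 802, 820, 827, 1361, 1358]
163 [234, 233, 231, 231, 230, 231, 221, 1, 0, 3, 1, 0, 1, 0] [788, 795, 798, 819, 1355, 1350, 1350]
164 [231, 231, 231, 231, 231, 231, 0, 3, 1, 2, 4, 1, 2, 2] [792, 791, 791, 1348, 1343, 1336, 1340]
165 [231, 230, 231, 230, 230, 231, 230, 2, 0, 0, 2, 1, 2, 0] [787, 787, 787, 788, 1341, 1333, 1332]
166 [231, 231, 231, 231, 230, 230, 231, 1, 2, 2, 1, 1, 2, 1] [783, 781, 783, 781, 1326, 1328, 1326]
167 [230, 231, 229, 232, 230, 230, 230, 2, 0, 2, 2, 2, 0, 1] [780, 782, 778, 779, 1323, 1319, 1322]
```

The real fingertips sit about 25 mm above the reported TCP: the lowest finger pixels are at z≈215 against 190 at the start, and 238 against 213 now. The lateral position agrees. The fingers therefore swept over the top of the tab. I'll lift, go back to the start side and come down 26 mm lower.

```bash
python3 -m pendant '[{"xyz":[0,0,-0.025],"roll":0,"jaw":1},{"xyz":[0.022,0.009,-0.025],"roll":8,"jaw":1},{"xyz":[0.045,0.018,-0.025],"roll":16,"jaw":1},{"xyz":[0.0677,0.027,-0.025],"roll":25,"jaw":1},{"xyz":[0.0677,0.027,-0.025],"roll":25,"jaw":1},{"xyz":[0.0677,0.027,0],"roll":25,"jaw":1},{"xyz":[0.0677,0.027,0.026],"roll":25,"jaw":1},{"xyz":[0.0677,0.027,0.026],"roll":25,"jaw":1}]'
python3 - <<'E'
from h import *
im,d=env.grab_frame('scene');cv2.imwrite('pics/s4.png',cv2.resize(im[90:240,230:430],(800,600),interpolation=cv2.INTER_CUBIC))
E
```

```text
time_s: 4.45
ee_pos: [534.8, 115.6, 185.0]
ee_rot: [-179.9, 0.3, 33.1]
force: [0.6, 0.3, 0.8]
gripper_width: 0.4
```

View pics/s4.png

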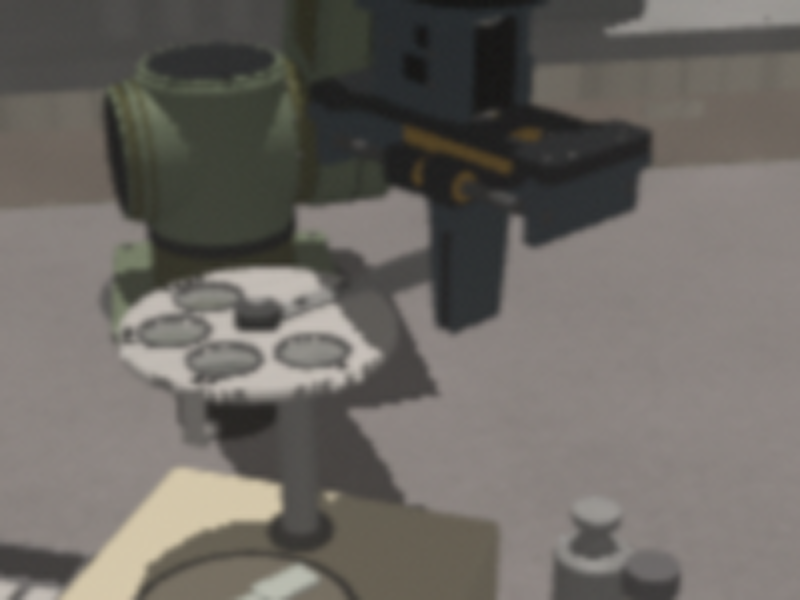

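The fingers are now in front of the tab, with the tip at about (455,330), below the tab's lower edge. Repeating the push.

```bash
python3 -m pendant '[{"xyz":[-0.012,0,0],"roll":0,"jaw":1},{"xyz":[-0.022,0,0],"roll":0,"jaw":1},{"xyz":[-0.034,-0.0006,0],"roll":-5,"jaw":1},{"xyz":[-0.0437,-0.0007,0],"roll":-10,"jaw":1},{"xyz":[-0.0535,0,0],"roll":-15,"jaw":1},{"xyz":[-0.0633,0.0017,0],"roll":-20,"jaw":1},{"xyz":[-0.0728,0.0041,0],"roll":-25,"jaw":1},{"xyz":[-0.0728,0.0041,0],"roll":-25,"jaw":1}]'
python3 - <<'E'
from h import *
im,d=env.grab_frame('top');cv2.imwrite('pics/t5.png',cv2.resize(im[125:270,260:420],None,fx=4,fy=4))
E
```

```text
time_s: 5.5
ee_pos: [477.8, 73.0, 187.7]
ee_rot: [179.9, -0.1, 57.9]
force: [0.3, 2.3, 1.4]
gripper_width: 0.7
```

View pics/t5.png

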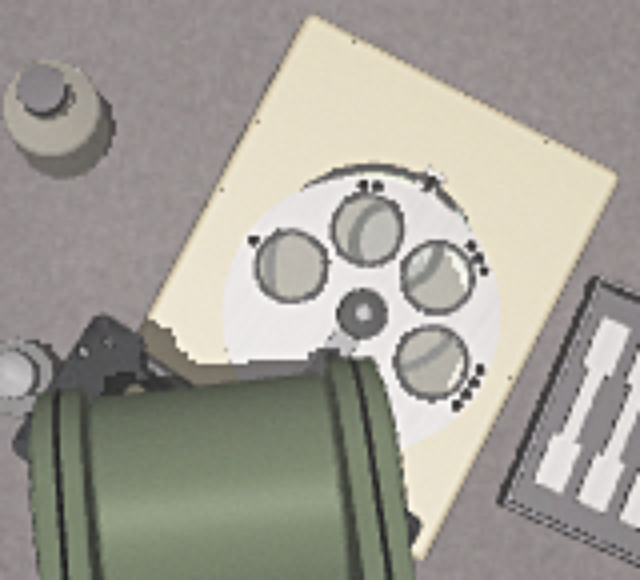

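The disc has turned about 24° and the tab is following, with 2 N on the tool. Continuing past half-way, then backing off.

```bash
python3 -m pendant '[{"xyz":[-0.0059,-0.0007,0],"roll":-3,"jaw":1},{"xyz":[-0.0118,-0.0011,0],"roll":-6,"jaw":1},{"xyz":[-0.0197,-0.0011,0],"roll":-10,"jaw":1},{"xyz":[-0.0295,-0.0003,0],"roll":-15,"jaw":1},{"xyz":[-0.0393,0.0013,0],"roll":-20,"jaw":1},{"xyz":[-0.0431,0.0022,0],"roll":-22,"jaw":1},{"xyz":[-0.0431,0.0022,0],"roll":-22,"jaw":1},{"xyz":[-0.020,-0.0072,0],"roll":-22,"jaw":1}]'
python3 - <<'E'
from h import *
im,d=env.grab_frame('top');cv2.imwrite('pics/t6.png',cv2.resize(im[125:270,260:420],None,fx=4,fy=4))
E
```

```text
time_s: 6.55
ee_pos: [461.4, 59.4, 186.9]
ee_rot: [180.0, 0.0, 79.8]
force: [0.1, -0.1, 0.3]
gripper_width: 0.1
```

View pics/t6.png

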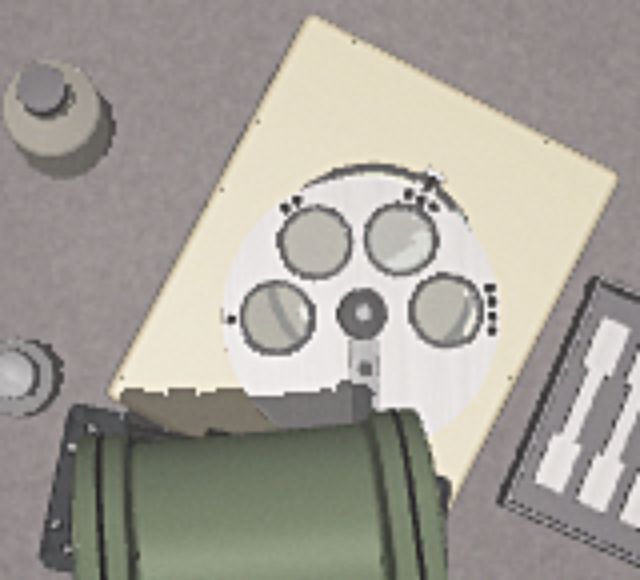

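The three-dot filter is at the index bracket (dots at about (420,200), filters back on the station positions). Taking the hand away: up, then left.

```bash
python3 -m pendant '[{"xyz":[0.01,0,-0.03],"roll":0,"jaw":1},{"xyz":[0.01,0,-0.08],"roll":0,"jaw":1},{"xyz":[0.01,0,-0.13],"roll":0,"jaw":1},{"xyz":[0.06,-0.01,-0.15],"roll":0,"jaw":1},{"xyz":[0.11,-0.03,-0.15],"roll":0,"jaw":1},{"xyz":[0.16,-0.05,-0.15],"roll":0,"jaw":1},{"xyz":[0.21,-0.07,-0.15],"roll":0,"jaw":1},{"xyz":[0.26,-0.09,-0.15],"roll":0,"jaw":1}]'
python3 -m pendant '[{"xyz":[0.04,-0.02,0],"roll":0,"jaw":1},{"xyz":[0.08,-0.04,0],"roll":0,"jaw":1},{"xyz":[0.12,-0.06,0],"roll":0,"jaw":1},{"xyz":[0.14,-0.07,0],"roll":0,"jaw":1},{"xyz":[0.14,-0.07,0],"roll":0,"jaw":1},{"xyz":[0.14,-0.07,0],"roll":0,"jaw":1},{"xyz":[0.14,-0.07,0],"roll":0,"jaw":1},{"xyz":[0.14,-0.07,0],"roll":0,"jaw":1}]'
python3 - <<'E'
from h import *
im,d=env.grab_frame('top');cv2.imwrite('pics/t7.png',cv2.resize(im[125:270,250:450],None,fx=4,fy=4));i0=cv2.imread('pics/top0.png')
df=(cv2.absdiff(im,i0).max(2)>60)
for n,(r,c) in dict(weight=((207,232),(252,278)),flask=((138,170),(258,290)),tray=((192,268),(384,450))).items(): print(n,df[r[0]:r[1],c[0]:c[1]].sum())
o=lambda x,y:(250+(x+.5)/4-.5,125+(y+.5)/4-.5)
s,_=env.grab_frame('scene');s0=cv2.imread('pics/scene0.png');print('bar',(cv2.absdiff(s,s0).max(2)>50)[225:265,255:325].sum())
E
```

```text
time_s: 7.6
ee_pos: [417.1, 333.2, 336.9]
ee_rot: [180.0, 0.0, 80.0]
force: [1.3, -0.2, 0.7]
gripper_width: 0.4
time_s: 8.6
ee_pos: [373.4, 480.7, 337.2]
ee_rot: [180.0, -0.0, 80.0]
force: [-0.1, 0.1, -0.0]
gripper_width: 0.1
weight 0
flask 0
tray 1
bar 3
```

View pics/t7.png

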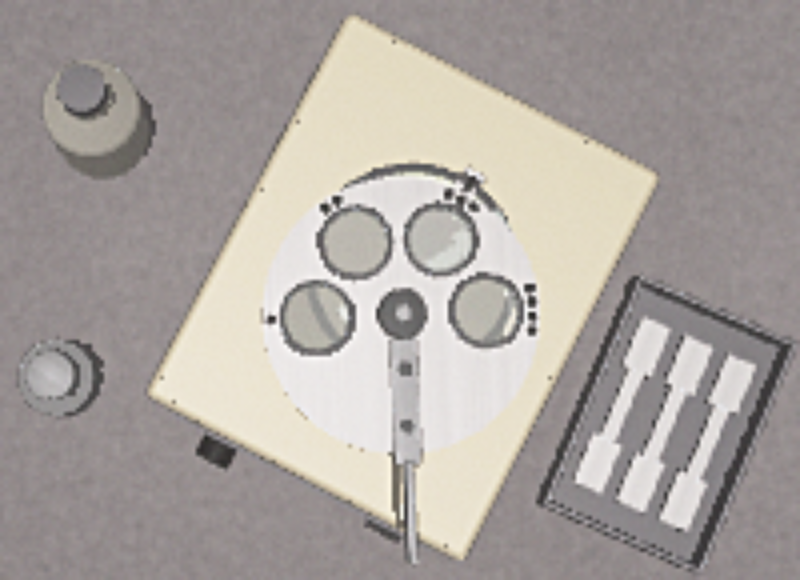

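The final picture shows the three-dot mark (460,200) at the index bracket (470,182) and the tab pointing towards the robot. The weight, flask, tray and bar are unchanged and the hand is clear. Handing in.

```bash
python3 -c "
from workcell import env
print(env.job_done())"
```

```text
the job is handed in; nothing more can be done
None
```

The three-dot filter is clicked in over the lit window, and the job was handed in about 8.7 s into the 38 s allowed. With the shut fingertips I pushed the tab round one station, from two-dot to three-dot, backed off and took the hand well away.

- **First attempt missed:** the real fingertips sit about 25 mm above the reported TCP, as measured from the camera depth. The first sweep therefore passed at about the height of the tab's top edge, and may have grazed it. No force showed and the disc did not turn. I lifted, went back, came down 26 mm lower and pushed again.
- **Last checks:** the three-dot mark sits at the index bracket and the filters are back at the station positions. Comparing before and after pictures showed no movement of the weight, flask, tray or specimen. The force on the tool was about 0 N with the hand clear; the highest I read was about 3 N, at the ends of moves only.
- **Not checked:** I judged the three-dot station by eye from the overhead picture and did not measure the turret angle as a number.

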